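# Clamp up a striped coaster and start the timer

### The job

Clamp up a wooden coaster blank: lay every loose wooden strip flat in the green vise, side by side between the jaws, lengthwise across the screw and centred on the bed, then crank the vise until its orange sprung jaw face is squeezed visibly back (about half-way) and the strips are held tight together. Once they are clamped, wind the white timer's red key clockwise all the way to its stop; also stand the glue pot upright and wholly on its cork mat, and do not tip over the lamp or the glasses.

Things in the scene. Friction and masses are not known exactly. Their poses are not given: they have to be found in the camera images.
- vise: Green vise fixed to the table. Origin under its foot, on the table; z up, y along the screw from the crank end (-y) to the fixed jaw (+y), x across the jaws. Foot 90 x 220 x 14 mm; on it the bed, a bar 48 mm wide (x), flat top 60 mm up. Jaws and nut block (at y -127 to -145 mm, near the crank) are 48 mm wide and reach 102 to 106 mm above the table.
- bed (a point): Point on the bed's top surface (60 mm above the table) at the inner face of the fixed jaw, mid-width; axes as the vise's. The strips belong at negative y from here, within 12 mm of its centre line in x.
- jaw_front (a point): Point at bed height, mid-width, on the front of the orange jaw face (moves with it); axes as the vise's. At the start it stands 100 mm in -y from bed, and the strips go between the two.
- jaw (a joint): Travel of the moving jaw towards the fixed jaw, m: 0 fully open, 0.075 at most. Driven by the crank, 16 mm per turn; it stays where it is left.
- jaw_face (a joint): How far the orange sprung face (48 mm wide, 36 mm high) is squeezed back into the moving jaw, m: 0 free, 0.010 fully in. Spring 2.2 N per mm, so it stays near 0 (under 1 mm) while the jaw merely pushes strips along and grows once the strips are tight against the fixed jaw.
- crank (a joint): Turn of the screw from fully open, rad (0 to 29, several turns); the knob's own place on its circle at the start is arbitrary, see crank_grip. Positive tightens, clockwise for one looking along the vise's +y at the crank end: at the top the knob moves towards the vise's +x. Turns easily (under 5 N at the knob), a little stiffer when clamping; stays where left.
- crank_hub (a point): Fixed point on the screw axis, 85 mm above the table, in the plane of the middle of the crank knob; axes as the vise's. The knob's middle circles it at 40 mm radius in the vise's x-z plane.
- crank_grip (a point): Middle of the crank knob: a brown wooden cylinder 22 mm in diameter, 54 mm long, parallel to the screw (vise y), free to spin on its pin. It overhangs the crank arm by 5 to 58 mm on the -y side, with nothing above or below it.
- glue_pot: Closed squat white glue pot with yellow label, 60 mm diameter up to 34 mm, then a red cap 56 mm diameter up to 46 mm; 140 g. Origin: centre of its underside, z up through the cap.
- glue_mat: Square cork mat for the glue pot, fixed flat on the table, 120 (x) x 120 (y) x 3 mm, empty. Origin: centre of its underside, z up.
- timer: White round clockwork timer fixed to the table, 76 mm diameter, 46 mm high. Origin: centre of its underside.
- key_grip (a point): Point on the timer's axis 73 mm above the table, 11 mm below the top of the red winding key: an upright bar 46 mm long (this frame's x), 10 mm thick (y), from 54 to 84 mm above the table. The frame turns with the key.
- key (a joint): Winding angle of the key, rad: grows clockwise seen from above, 0 unwound, stop at 4.4. Slightly sprung (under 0.1 N m in all), holds where it is left.
- lamp: Green mushroom table lamp, 208 mm high, shade 140 mm across, base 110 mm across. Loose. Origin: centre of its underside.
- glass1: Drinking glass, 74 mm across, 95 mm high. Loose. Origin: centre of its underside.
- glass2: Drinking glass like glass1.
- strip1: Dark brown wooden strip, 60 (x) x 18 x 18 mm, 30 g, all four long faces alike. Origin: its centre; x along its length. Absent in some runs.
- strip2: Pale wooden strip, 60 (x) x 18 x 18 mm, 30 g, all four long faces alike. Origin: its centre; x along its length. Absent in some runs.
- strip3: Dark brown wooden strip, 60 (x) x 18 x 18 mm, 30 g, all four long faces alike. Origin: its centre; x along its length. Absent in some runs.
- strip4: Pale wooden strip, 60 (x) x 18 x 18 mm, 30 g, all four long faces alike. Origin: its centre; x along its length. Absent in some runs.
There are look-alikes about, which are no part of the job. Of the things that look like the glue_pot, take the one that is nearest to the robot's base at the start.

How it is judged:
By the outcome, as a careful person would: the job done as asked, in the order asked, and still so for the second after the job is handed in, with the robot touching nothing.
Of strip1, strip2, strip3, strip4 only 2 to 4 are there at a start; the rules pass over those that are not, and their reading is None.
At some moment in a run one of glue_pot may be knocked a few centimetres aside while the robot is not near it.
Once in a run the grip may slacken for a moment while it holds something.
It also fails if it takes over 200 s, if anything falls off the work surface, if the arm or the gripper's body presses on something with over 40 N, if the wrist force passes 120 N, or if a joint passes its speed limit or range.

### The arm

A 7-joint arm with a two-finger parallel gripper is mounted at the origin on the work surface. World frame = base frame: x ahead of the robot, y to its left, z up, the work surface at z = 0. Lengths are in m, angles in rad, forces in N, time in s.
With the tool pointing down it reaches from about 0.425 to 0.975 m from the base axis. Payload 16.7 kg.
Tool frame: the origin (TCP) lies between the finger pads; the fingertips stand 14 mm ahead of it and the grasp point (between the pads) lies 5 mm behind it; z points along the fingers, y is the line along which they close (so a half turn about z gives the same grasp; the last joint's range is limited). The gripper opens to 85 mm and grips with 20 to 120 N. Pads are 22 mm wide; open, the fingers measure 114 mm over their backs; the gripper's body (76 mm by 85 mm) begins 54 mm behind the grasp point. The pads swing forward as they close: fully open they stand 13 mm farther back than shut.
Start: joints at [1.052, 0.426, 0.074, 1.606, -0.034, 1.111, -0.067], TCP at [0.243, -0.63, 0.245] pointing down, gripper open.
Joint ranges: [-2.85, 2.85], [-0.5, 2.14], [-1.23, 1.37], [0.21, 2.46], [-1.02, 4.16], [0.16, 2.05], [-2.73, 2.73]. Speed limits (rad/s): [1.89, 1.89, 2.39, 2.39, 3.01, 3.01, 3.01].

### API

Orientations are given as a unit quaternion [x, y, z, w].
In Python, from bench import * gives the robot as it stands. The module is installed in compiled form; this text tells all that it offers. Calls block until the motion is done:
- move_pose(position, orientation): joint-space move of the TCP to a pose.
- servo_line(position, rot=None, vel=0.15, force_limit=None): straight line of the TCP; rot=None keeps the orientation; vel is the mean speed in m/s. With force_limit (N) it stops when the force on the tool has changed by that much, and returns True; else False.
- set_joints(angles): joint-space move.
- move_gripper(opening, grasp_force=None): finger opening in m; grasp_force is the grip in N (None keeps the last); returns when the fingers have stopped.
- sleep(seconds).
- solve_ik(position, orientation): joint angles nearest the present ones, or None.
- get_state(): the state.
- capture(name): name is "scene" or "side" or "wrist"; returns a dict with "pixels" (480x640x3 uint8, blue, green, red), "range_z" (480x640 float32, m along the optical axis (not along the pixel's ray), 0 where there is no reading), "vfov" (degrees; the focal length in pixels is half the picture's height over the tangent of half this angle, whatever the lens; pixels are square), "cx", "cy" (the principal point, pixels), "xyz" and "attitude" of the camera in the world; the wrist camera has in their place "tool_from_camera" (4x4, takes a point from camera to tool coordinates, whose origin is the TCP and whose axes are the flange's). Camera axes: x right, y up, looking along -z (the intrinsics and any distortion apply to the point x, -y, -z); pixel columns grow to the right and rows downward; lengths in m; the calibration is good to about 2 mm. A picture is of the moment at which its call begins: read the wrist's pose just before it.
A pose or a line that the arm cannot do raises Unreachable and nothing moves.
- finish_job(): hands the job in; it is judged then, once.
Trained networks look in a picture, given as the dict that the camera call returned (one of the last four; its "shot" number tells which), for a name from the list of things; names that differ only in an ending like _2 or _b are one class to them, and where a whole thing is asked for, a point or a joint stands for the part that bears it (a point fixed in the world has none). Each returns a list of dicts, best first, with "score" (0 to 1); they miss things now and then, are a little off and sometimes report something else, mostly with a low value. They report only what shows in the picture. A call takes as long as a camera call. They do not tell look-alikes from the thing itself.
- look_for(picture, thing): "centre" ([x, y, z] in m, in the coordinates of the camera as it stood for that picture, good to about 4 mm: the middle of the surface that is visible of it).
- trace(picture, thing): "region" (480x640 bool, what is visible of it).
The state is a dict: "t": time; "joint_pos": joint angles; "joint_velocities": joint speeds; "joint_torque": joint torques, N m; "position": TCP position; "tcp_rot": TCP orientation; "ft_force": force on the tool from outside, world axes, zero at the start; "torque": the same for the moment, N m; "grip_width": finger opening in m; "grasp_force": force on a finger pad.
Only numpy, scipy, OpenCV 4.12 (cv2) and the standard library are available. Lean on these libraries where they do the work, as an engineer would, in place of code of your own. Each camera call takes 0.05 s, during which the arm holds its last target. There are 200 camera calls.

## Working session

There is one attempt and no reset: what is moved stays moved. The work goes in short steps, each a Python script; the robot and the scene stay as the last script left them, time stands still between calls to the robot, and variables do not carry over. Pictures are saved under pics/ and viewed, at most 14 in all, crops included, and the job is handed in when it is done.

```bash
mkdir -p pics; cat > h.py <<'E'
from bench import *
import numpy as np, cv2
from scipy.spatial.transform import Rotation as R
def K(p):
    f=240/np.tan(np.radians(p["vfov"])/2); return f,p["cx"],p["cy"]
def campose(p,st=None):
    if "xyz" in p:
        a=np.array(p["attitude"],float); 
        Rm=a if a.shape==(3,3) else R.from_quat(a).as_matrix()
        return Rm,np.array(p["xyz"])
    T=np.array(p["tool_from_camera"]); Rt=R.from_quat(st["tcp_rot"]).as_matrix()
    return Rt@T[:3,:3], Rt@T[:3,3]+np.array(st["position"])
def cloud(p,st=None):
    f,cx,cy=K(p); z=p["range_z"]; v,u=np.mgrid[:480,:640]
    c=np.stack([(u-cx)/f*z,-(v-cy)/f*z,-z],-1)
    Rm,t=campose(p,st); return c@Rm.T+t
def shot(name):
    st=get_state(); p=capture(name); return p,st
def w(p,st,c):
    Rm,t=campose(p,st); return Rm@np.array(c)+t
def down(yaw): # tool z down, tool y (closing) along world angle yaw
    y=np.array([np.cos(yaw),np.sin(yaw),0]); z=np.array([0,0,-1.]); x=np.cross(y,z)
    return R.from_matrix(np.stack([x,y,z],1)).as_quat()
E
python3 - <<'E'
from h import *
s=get_state(); print(s)
for n in("scene","side","wrist"):
    p,st=shot(n); cv2.imwrite(f"pics/{n}0.png",p["pixels"])
    print(n,{k:v for k,v in p.items() if k not in("pixels","range_z")})
    for th in["vise","crank_grip","jaw_front","glue_pot","glue_mat","timer","key_grip","lamp","glass1","strip1","strip2"]:
        print(th,[(np.round(w(p,st,d["centre"]),3).tolist(),round(d["score"],2)) for d in look_for(p,th)])
E
```

```text
{'t': 0.0, 'joint_pos': array([ 1.0525216 ,  0.42675546,  0.07385277,  1.60660098, -0.03412019,
        1.11079112, -0.06711377]), 'joint_velocities': array([-9.41957532e-04, -4.68912863e-04,  3.70702355e-04, -1.24969030e-03,
       -8.49523585e-05,  9.90163728e-05,  8.27947485e-04]), 'joint_torque': array([ 1.31867910e-03, -9.49840450e+01,  3.76114771e+00, -4.63537931e+01,
        1.93110667e-02,  9.96744056e-03, -2.95832990e-05]), 'position': array([ 0.24315922, -0.62926858,  0.24459764]), 'tcp_rot': array([ 9.83053679e-01,  1.83316786e-01, -1.58005119e-04, -6.28099974e-04]), 'ft_force': array([-0.91018349,  0.00541078, -0.5805525 ]), 'torque': array([-0.01531207,  0.03847037,  0.04672297]), 'grasp_force': 0.0, 'grip_width': 0.0855272146482118}
scene {'vfov': 49.79896226336873, 'cx': 324.0895037529852, 'cy': 234.70774634155865, 'xyz': array([0.94802534, 0.31589289, 0.90611935]), 'attitude': array([0.12083907, 0.24626002, 0.87011394, 0.40945776]), 'shot': 1}
vise [([0.561, 0.037, 0.058], 0.8)]
crank_grip [([0.584, -0.096, 0.09], 0.88)]
jaw_front [([0.541, 0.042, 0.088], 0.74)]
glue_
[... 1465 characters left out ...]
0.41, 0.34, 0.014], 0.57)]
strip2 [([0.409, 0.242, 0.017], 0.63), ([0.536, 0.341, 0.018], 0.59), ([0.41, 0.34, 0.014], 0.57)]
wrist {'vfov': 67.1623002390857, 'cx': 323.6182208147825, 'cy': 244.26543603660463, 'tool_from_camera': array([[ 8.77012427e-04,  9.52437546e-01,  3.04732591e-01,
         7.76835150e-02],
       [ 9.99999579e-01, -9.17317535e-04, -1.09092234e-05,
         1.69981015e-04],
       [ 2.69146195e-04,  3.04732472e-01, -9.52437950e-01,
        -1.29646660e-01],
       [ 0.00000000e+00,  0.00000000e+00,  0.00000000e+00,
         1.00000000e+00]]), 'shot': 3}
vise []
crank_grip []
jaw_front []
glue_pot []
glue_mat []
timer []
key_grip []
lamp []
glass1 []
strip1 []
strip2 []
```

View pics/scene0.png

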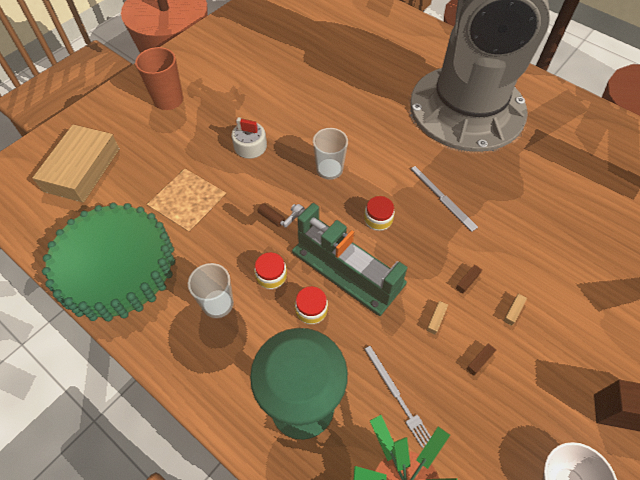

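View pics/side0.png

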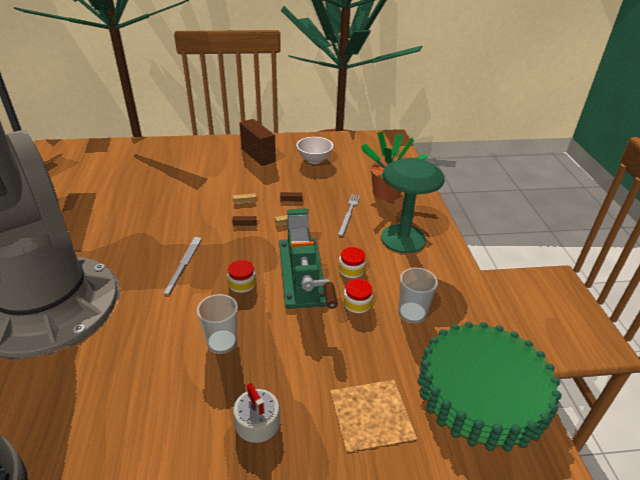

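The scene shows four strips: dark (468,278), pale (516,309), pale (437,317) and dark (481,358). There are three pots, at (380,212), (270,270) and (311,304). The one at (380,212), world about (0.41,0.02), is nearest the base. Next I measure with the wrist camera.

```bash
cat >> h.py <<'E'
def rect(P):
    (c,s,a)=cv2.minAreaRect((P[:,:2]*1000).astype(np.float32)); 
    if s[0]<s[1]: s=s[::-1]; a+=90
    return np.array(c)/1000,np.array(s),a   # a: direction of long side, deg
def strips(p,st):
    C=cloud(p,st); out=[]
    for d in trace(p,"strip1"):
        P=C[d["region"]&(p["range_z"]>0)]; zt=np.percentile(P[:,2],90); Q=P[abs(P[:,2]-zt)<.004]
        c,s,a=rect(Q); b=p["pixels"][d["region"]].mean(0).round()
        print("strip",c.round(4),"top",round(zt,4),"size",s.round(1),"ang",round(a,1),"score",round(d["score"],2),"bgr",b,len(Q)); out.append((c,zt,a,s,b))
    return out
E
python3 - <<'E'
from h import *
q=down(np.pi/2)
print(solve_ik([.47,.29,.28],q))
move_pose([.47,.29,.28],q); p,st=shot("wrist"); cv2.imwrite("pics/w_str.png",p["pixels"]); strips(p,st)
print(np.round(get_state()["position"],3))
move_pose([.55,.05,.33],q); p,st=shot("wrist"); cv2.imwrite("pics/w_vise.png",p["pixels"]); np.savez("pics/w_vise.npz",C=cloud(p,st),im=p["pixels"])
for th in["vise","crank_grip","jaw_front","glue_pot"]:
    print(th,[(np.round(w(p,st,d["centre"]),3).tolist(),round(d["score"],2)) for d in look_for(p,th)])
s,ss=shot("scene"); 
print("scene strips"); strips(s,ss)
print(get_state()["t"])
E
```

```text
[ 0.24964363  0.39972192 -1.15291627  1.79357469  0.39071775  1.20515137
  0.55259071]
strip [0.5162 0.2441] top 0.02 size [59.5 18.2] ang 13.0 score 0.95 bgr [106. 152. 192.] 795
strip [0.4089 0.348 ] top 0.0201 size [59.7 18.2] ang 5.7 score 0.84 bgr [116. 169. 213.] 1029
strip [0.4091 0.2473] top 0.0202 size [59. 18.] ang 177.6 score 0.78 bgr [ 45.  65. 102.] 1008
strip [0.5335 0.3481] top 0.0201 size [60.1 18.2] ang 174.1 score 0.76 bgr [ 49.  73. 114.] 774
strip [ 0.7231 -0.0832] top 0.0735 size [12.7  3.1] ang 78.9 score 0.65 bgr [124. 131. 134.] 64
[0.47 0.29 0.28]
vise [([0.528, 0.035, 0.056], 0.95)]
crank_grip [([0.567, -0.1, 0.093], 0.75), ([0.532, 0.038, 0.098], 0.69)]
jaw_front [([0.532, 0.035, 0.1], 0.86), ([0.779, 0.145, 0.018], 0.43)]
glue_pot [([0.406, 0.026, 0.045], 0.74), ([0.646, 0.052, 0.045], 0.69), ([0.641, -0.054, 0.048], 0.63)]
scene strips
strip [0.536 0.349] top 0.0188 size [58.5 16.8] ang 173.1 score 0.93 bgr [ 45.  70. 113.] 271
strip [0.411 0.248] top 0.0189 size [60.7 18.1] ang 177.0 score 0.86 bgr [ 43.  67. 107.] 230
strip [0.4111 0.3489] top 0.0186 size [59.  17.8] ang 4.6 score 0.81 bgr [109. 164. 210.] 235
6.5667
```

```bash
python3 - <<'E'
from h import *
d=np.load("pics/w_vise.npz"); C=d["C"]; im=d["im"]
hsv=cv2.cvtColor(im,cv2.COLOR_BGR2HSV)
g=(hsv[...,0]>50)&(hsv[...,0]<90)&(hsv[...,1]>60)&(C[...,0]>.4)&(C[...,0]<.65)&(abs(C[...,1])<.25)&(C[...,2]>.005)
P=C[g]; print(np.histogram(P[:,2],bins=np.arange(0,.12,.005)))
F=P[abs(P[:,2]-.016)<.006]; print("foot",rect(F),np.median(F[:,2]))
T=P[P[:,2]>.09]; print("tops",rect(T))
n,l,s,c=cv2.connectedComponentsWithStats((g&(C[...,2]>.098)).astype(np.uint8))
for i in range(1,n):
    if s[i,4]>60: Q=C[l==i]; print(i,s[i],c[i].round(),rect(Q),np.median(Q[:,2]).round(4))
o=(hsv[...,0]<14)&(hsv[...,1]>180)&(C[...,0]>.48)&(C[...,0]<.6)&(abs(C[...,1])<.2)&(C[...,2]>.05); print("orange",o.sum(),rect(C[o]),C[o][:,2].min(),C[o][:,2].max())
E
```

```text
(array([   0,    0, 1202, 1427,    8,    7,    0,    4,    0,    1,   23,
         93,  293,   21,   32,   33,   31,   37,   57,  123, 1964,  695,
          0]), array([0.   , 0.005, 0.01 , 0.015, 0.02 , 0.025, 0.03 , 0.035, 0.04 ,
       0.045, 0.05 , 0.055, 0.06 , 0.065, 0.07 , 0.075, 0.08 , 0.085,
       0.09 , 0.095, 0.1  , 0.105, 0.11 , 0.115]))
foot (array([0.53613403, 0.04888762]), array([215.73413086,  87.60473633]), 90.62746930122375) 0.015098509313488967
tops (array([0.51590149, 0.04932288]), array([217.25189209,  89.679039  ]), 91.37956357002258)
8 [ 270  173   27   47 1163] [283. 196.] (array([0.51282825, 0.01880736]), array([99.09649658, 35.85525513]), 162.4148712158203) 0.102
9 [413 173  20  46 762] [423. 196.] (array([0.50284558, 0.11522561]), array([137.17886353,  42.47032547]), 46.47917556762695) 0.1031
10 [211 175  22  46 815] [221. 197.] (array([ 0.5030426 , -0.01408404]), array([138.72718811,  41.63083649]), 132.9544677734375) 0.1067
64 [  0 380 109  61 154] [ 51. 400.] (array([0.5089935 , 0.01736855]), array([100.61526489,  11.64225197]), 131.98865509033203) 0.3794
orange 4 (array([0.51313293, 0.03731881]), array([2.91961217, 0.2281011 ]), 87.12291717529297) 0.09722070368756663 0.10001827673568353
```

View pics/w_vise.png

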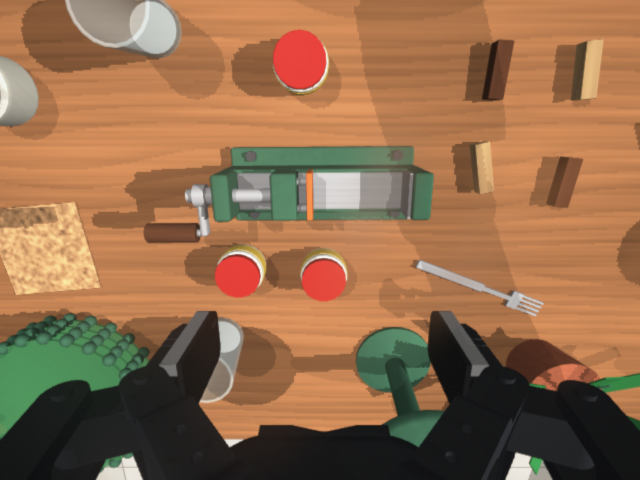

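The picture shows the vise with its y axis along world +y: nut block (221,197), moving jaw (283,196), orange face (310,195), fixed jaw (423,196), knob (172,233). Next I refine the pose and knob, and check IK.

```bash
python3 - <<'E'
from h import *
d=np.load("pics/w_vise.npz"); C=d["C"]; im=d["im"]; hsv=cv2.cvtColor(im,cv2.COLOR_BGR2HSV)
def box(n,u0,u1,v0,v1,z0,z1,hs=None):
    m=np.zeros((480,640),bool); m[v0:v1,u0:u1]=1; m&=(C[...,2]>z0)&(C[...,2]<z1)
    if hs: m&=(hsv[...,0]>=hs[0])&(hsv[...,0]<=hs[1])&(hsv[...,1]>80)
    P=C[m]; print(n,m.sum(),"lo",np.percentile(P,1,0).round(4),"hi",np.percentile(P,99,0).round(4),"med",np.median(P,0).round(4))
box("nut",205,236,165,225,.098,.112)
box("movjaw",268,302,165,225,.098,.112)
box("orange",303,316,165,225,.05,.112,(3,20))
box("fixjaw",405,436,165,225,.098,.112)
box("bed",320,408,172,220,.05,.07)
box("footL",230,415,146,166,.005,.025)
box("knob",143,202,220,246,.05,.13)
box("mat",0,95,205,295,-.01,.02)
for n,P,q in[("pot",[.406,.026,.03],0),("pot",[.406,.026,.03],np.pi/2),("pot",[.406,.026,.03],-np.pi/2),("pot",[.406,.026,.15],np.pi/2),("bed0",[.536,.1,.08],0),("bedpi",[.536,.1,.08],np.pi),("s0",[.409,.247,.012],0),("spi",[.409,.247,.012],np.pi)]:
    s=solve_ik(P,down(q)); print(n,None if s is None else s.round(2))
for n in("scene","side"):
    p,st=shot(n); Cc=cloud(p,st)
    for t in("crank_grip","glue_pot"):
        for r in trace(p,t)[:3]:
            P=Cc[r["region"]&(p["range_z"]>0)]; print(n,t,round(r["score"],2),np.percentile(P,[3,50,97],axis=0).round(3).tolist())
E
```

```text
nut 910 lo [ 0.5139 -0.0597  0.099 ] hi [ 0.5602 -0.0425  0.1086] med [ 0.5364 -0.0501  0.1065]
movjaw 1222 lo [ 0.5137 -0.0023  0.0988] hi [0.5602 0.0232 0.1037] med [0.5363 0.0106 0.102 ]
orange 355 lo [0.513  0.0334 0.0603] hi [0.5603 0.0395 0.101 ] med [0.5349 0.0367 0.0988]
fixjaw 1083 lo [0.5126 0.1362 0.0983] hi [0.5585 0.1586 0.1048] med [0.5349 0.1468 0.1028]
bed 3296 lo [0.5163 0.0474 0.0595] hi [0.5598 0.1363 0.066 ] med [0.5372 0.0925 0.0614]
footL 3480 lo [ 0.4915 -0.0578  0.0092] hi [0.5135 0.1557 0.0221] med [0.5027 0.05   0.0151]
knob 1139 lo [ 0.5663 -0.1371  0.0836] hi [ 0.5871 -0.0778  0.0971] med [ 0.5752 -0.1077  0.094 ]
mat 8523 lo [ 5.661e-01 -3.899e-01 -2.000e-04] hi [ 0.6912 -0.2507  0.0059] med [ 0.6255 -0.3161  0.0039]
pot [ 0.35  0.43 -0.65  2.32  0.52  0.54 -0.71]
pot [ 0.52  0.49 -0.86  2.31  0.67  0.61  0.72]
pot [-0.06  0.36 -0.19  2.34  0.15  0.45 -1.94]
pot [ 0.82  0.28 -1.14  2.22  0.34  0.83  1.02]
bed0 [ 0.22  0.51 -0.65  2.    0.43  0.77 -0.69]
bedpi [ 0.56  0.73 -1.15  1.98  0.81  0.99  2.15]
s0 [-0.16  0.54 -0.62  2.17  0.57  0.59 -1.2 ]
spi [ 
[... 161 characters left out ...]
81, 0.002, 0.002], [0.415, 0.032, 0.043], [0.434, 0.056, 0.047]]
scene glue_pot 0.69 [[0.63, 0.03, 0.009], [0.659, 0.058, 0.044], [0.681, 0.081, 0.047]]
scene glue_pot 0.64 [[0.625, -0.077, 0.008], [0.653, -0.048, 0.044], [0.676, -0.026, 0.047]]
side crank_grip 0.91 [[0.553, -0.139, 0.076], [0.576, -0.109, 0.092], [0.588, -0.076, 0.097]]
side crank_grip 0.18 [[0.497, -0.126, 0.009], [0.536, -0.003, 0.062], [0.582, 0.143, 0.105]]
side glue_pot 0.95 [[0.624, 0.021, 0.002], [0.649, 0.034, 0.038], [0.678, 0.075, 0.049]]
side glue_pot 0.82 [[0.62, -0.087, 0.006], [0.645, -0.073, 0.042], [0.671, -0.036, 0.048]]
side glue_pot 0.56 [[0.38, -0.005, 0.003], [0.407, 0.009, 0.04], [0.433, 0.048, 0.049]]
```

```bash
cat >> h.py <<'E'
def pick(c,a,z=.012,op=.085,f=50):
    q=down(a); move_gripper(op); move_pose([*c,.13],q)
    hit=servo_line([*c,z],force_limit=12,vel=.12); move_gripper(.0,f)
    g=get_state(); servo_line([*c,.16],vel=.2); h=get_state()
    print("pick hit",hit,"z",g["position"][2].round(4),"w",round(g["grip_width"],4),round(h["grip_width"],4),"F",round(h["grasp_force"],1)); return g["position"][2]
def place(c,zp,yaw,dz=.0605):
    q=down(yaw); move_pose([*c,.19],q); 
    h=get_state(); print("before place w",round(h["grip_width"],4),"F",round(h["grasp_force"],1))
    if h["grip_width"]<.05: return False
    hit=servo_line([*c,zp+dz],force_limit=10,vel=.08); s=get_state()
    print("place hit",hit,s["position"].round(4)); move_gripper(.072); servo_line([*c,.19],vel=.2); return True
E
python3 - <<'E'
from h import *
z=pick([.5155,.2445],np.radians(13))
place([.536,.125],z,np.radians(.4))
move_pose([.55,.05,.33],down(np.pi/2)); p,st=shot("wrist"); cv2.imwrite("pics/w1.png",p["pixels"][120:300,150:640]); strips(p,st); print(get_state()["t"])
E
```

```text
pick hit False z 0.0129 w 0.0587 0.0586 F 53.6
before place w 0.0585 F 59.5
place hit False [0.5363 0.125  0.0738]
strip [0.5359 0.1241] top 0.0801 size [59.6 18.5] ang 0.8 score 0.83 bgr [ 94. 127. 157.] 981
strip [0.5338 0.3475] top 0.02 size [60.  19.5] ang 174.5 score 0.78 bgr [ 52.  78. 121.] 800
strip [0.4089 0.3473] top 0.0201 size [60.  19.8] ang 4.8 score 0.78 bgr [ 96. 139. 171.] 1037
strip [0.409  0.2468] top 0.0201 size [60.3 18.8] ang 176.9 score 0.73 bgr [38. 54. 86.] 1007
15.9833
```

View pics/w1.png

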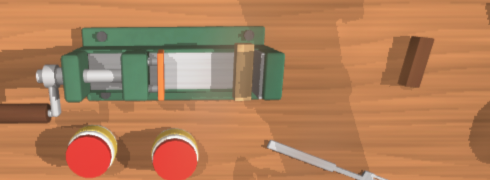

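The pale strip lies flat across the bed (243,72 in the crop), next to the fixed jaw and centred. Now the other three.

```bash
python3 - <<'E'
from h import *
for c,a,y in[([.409,.247],-2.8,.104),([.409,.3475],5.2,.083),([.5337,.3478],-5.7,.062)]:
    z=pick(c,np.radians(a))
    if not place([.536,y],z,np.radians(.4)): break
move_pose([.55,.05,.33],down(np.pi/2)); p,st=shot("wrist"); cv2.imwrite("pics/w2.png",p["pixels"][120:300,100:640]); strips(p,st); print(get_state()["t"])
E
```

```text
pick hit False z 0.0128 w 0.0591 0.0585 F 53.6
before place w 0.0588 F 53.6
place hit False [0.5363 0.104  0.0737]
pick hit False z 0.0128 w 0.059 0.0583 F 53.5
before place w 0.0584 F 53.5
place hit False [0.5362 0.083  0.0737]
pick hit False z 0.0129 w 0.0589 0.0589 F 53.6
before place w 0.0588 F 53.5
place hit False [0.5363 0.062  0.0738]
strip [0.5359 0.1225] top 0.08 size [59.7 21.2] ang 0.4 score 0.9 bgr [ 94. 134. 169.] 989
strip [0.5359 0.0836] top 0.08 size [59.7 18.1] ang 1.0 score 0.77 bgr [126. 180. 219.] 967
strip [0.5358 0.1041] top 0.0801 size [59.5 18.2] ang 0.3 score 0.69 bgr [ 65.  92. 133.] 966
strip [0.5359 0.0623] top 0.0801 size [59.6 17.7] ang 0.1 score 0.61 bgr [ 58.  82. 124.] 954
40.6917
```

View pics/w2.png

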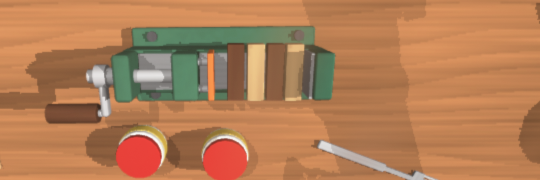

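The four strips lie side by side with small gaps, centred on the bed. Next is cranking.

```bash
cat >> h.py <<'E'
HUB=np.array([.537,-.120,.085])
def kp(ph): return HUB+np.array([.04*np.sin(ph),0,.04*np.cos(ph)-.005])
def crank(a,b,n=16,vel=.12):
    N=max(1,int(np.ceil((b-a)/(2*np.pi)*n-1e-6))); F=[];W=[]
    for ph in np.linspace(a,b,N+1)[1:]:
        servo_line(kp(ph),vel=vel); s=get_state(); F.append(np.abs(s["ft_force"]).max()); W.append(s["grip_width"])
    print("crank to",round(b,2),"F",np.round(F,0),"W",np.round(np.array(W)*1000,1).min(),np.round(np.array(W)*1000,1).max(),"t",s["t"])
E
python3 - <<'E'
from h import *
for yaw in(0,np.pi):
    print(yaw,[None if (s:=solve_ik(kp(f),down(yaw))) is None else s.round(2).tolist() for f in(0,1.57,3.14,4.71)])
yaw=0
move_pose(kp(np.pi/2)+[0,0,.1],down(yaw)); move_gripper(.05)
print(servo_line(kp(np.pi/2),vel=.1,force_limit=10)); move_gripper(0,40); s=get_state(); print(s["grip_width"],s["ft_force"],s["position"])
crank(np.pi/2,np.pi)
E
```

```text
0 [[0.58, 0.44, -0.59, 1.97, 0.32, 0.83, -0.19], [0.51, 0.54, -0.54, 1.9, 0.38, 0.8, -0.23], [0.52, 0.55, -0.52, 2.01, 0.42, 0.69, -0.27], [0.59, 0.44, -0.58, 2.08, 0.36, 0.72, -0.22]]
3.141592653589793 [[0.96, 0.64, -1.12, 1.95, 0.69, 1.01, 2.65], [0.89, 0.75, -1.09, 1.88, 0.79, 1.01, 2.59], [0.89, 0.75, -1.04, 1.99, 0.84, 0.91, 2.54], [0.97, 0.64, -1.09, 2.06, 0.74, 0.9, 2.6]]
False
0.02080104656237184 [ 5.97418818 -1.04903392  0.5523421 ] [ 0.57799826 -0.1201297   0.08062418]
crank to 3.14 F [5. 3. 5. 8.] W 20.6 20.8 t 44.8917
```

```bash
python3 - <<'E'
from h import *
e=np.pi/2+2*np.pi*1.875
crank(np.pi,e)
move_gripper(.045); 
servo_line(kp(e)+[0,0,.12],vel=.2)
move_pose([.55,.05,.33],down(np.pi/2)); p,st=shot("wrist"); cv2.imwrite("pics/w3.png",cv2.resize(p["pixels"][140:260,130:450],None,fx=2.5,fy=2.5)); np.savez("pics/w3.npz",C=cloud(p,st),im=p["pixels"]); strips(p,st)
C=cloud(p,st)
E
```

```text
crank to 13.35 F [ 6.  5.  6.  6.  6.  5. 10. 11.  7.  7.  8.  8.  6.  4.  4.  7.  6.  5.
  7.  6.  7.  7.  5.  8.  5.  5.] W 20.2 21.0 t 52.2583
strip [0.5359 0.0769] top 0.0802 size [59.6 16.9] ang 0.6 score 0.61 bgr [ 61.  87. 130.] 880
strip [0.5359 0.0942] top 0.0802 size [59.5 18. ] ang 0.6 score 0.6 bgr [128. 184. 225.] 958
strip [0.536  0.1296] top 0.0802 size [59.7 17.7] ang 179.2 score 0.57 bgr [ 95. 136. 172.] 829
strip [0.769  0.1779] top 0.2049 size [55.5 25.5] ang 48.4 score 0.28 bgr [ 90. 117.  74.] 884
```

View pics/w3.png

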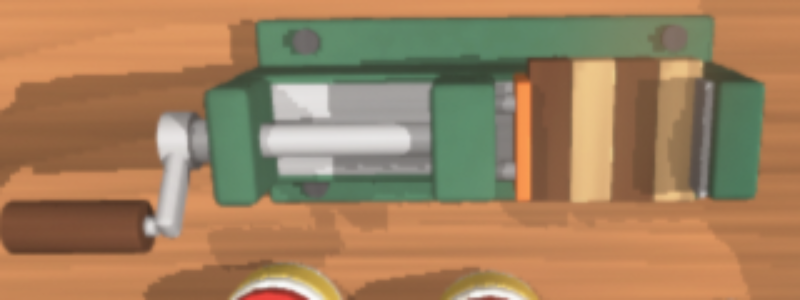

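```bash
cat >> h.py <<'E'
def jawgap(C,im):
    # y profile of green moving jaw top & orange along x .525-.55, z>.09
    hsv=cv2.cvtColor(im,cv2.COLOR_BGR2HSV); r=(C[...,0]>.52)&(C[...,0]<.55)&(C[...,1]>-.03)&(C[...,1]<.13)
    g=r&(hsv[...,0]>50)&(hsv[...,0]<90)&(hsv[...,1]>60)&(C[...,2]>.095)&(C[...,2]<.11)
    o=r&(hsv[...,0]>=3)&(hsv[...,0]<=20)&(hsv[...,1]>200)&(C[...,2]>.09)&(C[...,2]<.11)
    print("green y",np.percentile(C[g][:,1],[2,50,98]).round(4),"orange y",np.percentile(C[o][:,1],[2,50,98]).round(4),"med gap %.4f"%(np.median(C[o][:,1])-np.median(C[g][:,1])))
E
python3 - <<'E'
from h import *
for f in("w_vise","w3"): d=np.load(f"pics/{f}.npz"); jawgap(d["C"],d["im"])
E
```

```text
Traceback (most recent call last):
  File "h.py", line 58, in jawgap
    print("green y",np.percentile(C[g][:,1],[2,50,98]).round(4),"orange y",np.percentile(C[o][:,1],[2,50,98]).round(4),"med gap %.4f"%(np.median(C[o][:,1])-np.median(C[g][:,1])))
                                                                           ~~~~~~~~~~~~~^^^^^^^^^^^^^^^^^^^^^
IndexError: index -1 is out of bounds for axis 0 with size 0
```

```bash
sed -i 's/(hsv\[...,1\]>200)/(hsv[...,1]>170)/; s/&(C\[...,2\]>.09)&(C\[...,2\]<.11)$/\&(C[...,2]>.085)\&(C[...,2]<.11)/' h.py
python3 - <<'E'
from h import *
for f in("w_vise","w3"):
    d=np.load(f"pics/{f}.npz"); C,im=d["C"],d["im"]; h=cv2.cvtColor(im,cv2.COLOR_BGR2HSV)
    print(np.c_[np.arange(290,350,2),h[196,290:350:2],(C[196,290:350:2]*1000).round(0)].astype(int)[:30].tolist())
    jawgap(C,im)
E
```

```text
[[290, 69, 85, 135, 536, 18, 101], [292, 70, 84, 136, 536, 20, 101], [294, 70, 86, 136, 535, 22, 102], [296, 67, 73, 101, 537, 23, 94], [298, 51, 23, 78, 542, 23, 66], [300, 8, 8, 123, 543, 25, 60], [302, 8, 8, 123, 543, 27, 62], [304, 15, 8, 123, 543, 30, 62], [306, 10, 128, 164, 536, 34, 99], [308, 12, 175, 246, 536, 36, 100], [310, 12, 175, 248, 536, 38, 99], [312, 10, 165, 201, 538, 39, 86], [314, 8, 11, 184, 543, 41, 62], [316, 0, 4, 187, 543, 43, 61], [318, 0, 4, 187, 543, 45, 61], [320, 0, 4, 187, 542, 47, 63], [322, 10, 4, 187, 543, 50, 61], [324, 10, 4, 187, 543, 52, 61], [326, 8, 5, 212, 543, 54, 61], [328, 6, 6, 218, 542, 56, 63], [330, 6, 6, 218, 543, 58, 62], [332, 10, 7, 218, 543, 61, 61], [334, 6, 6, 217, 543, 63, 60], [336, 6, 6, 217, 542, 65, 62], [338, 10, 7, 217, 543, 67, 61], [340, 10, 7, 216, 543, 70, 62], [342, 15, 7, 216, 543, 72, 62], [344, 13, 8, 216, 471, 51, 460], [346, 15, 7, 215, 543, 76, 62], [348, 13, 8, 215, 543, 78, 61]]
green y [-0.0008  0.0111  0.0229] orange y [0.0345 0.0367 0.0388] med gap 0.0255
[[290, 15, 2, 226, 537, 15, 92], [292, 15, 2, 226, 
[... 329 characters left out ...]
535, 38, 102], [314, 70, 87, 141, 535, 40, 101], [316, 69, 86, 142, 535, 42, 103], [318, 70, 86, 140, 535, 44, 102], [320, 69, 86, 140, 535, 46, 103], [322, 68, 84, 140, 535, 48, 102], [324, 68, 83, 141, 535, 50, 101], [326, 69, 83, 141, 536, 52, 100], [328, 58, 25, 122, 543, 54, 61], [330, 10, 12, 129, 542, 56, 61], [332, 10, 12, 129, 543, 59, 61], [334, 12, 20, 128, 542, 61, 63], [336, 11, 170, 169, 536, 62, 99], [338, 13, 174, 248, 536, 64, 99], [340, 13, 172, 249, 536, 66, 99], [342, 11, 162, 167, 539, 69, 79], [344, 12, 130, 118, 539, 71, 80], [346, 11, 127, 116, 539, 73, 80], [348, 12, 129, 117, 539, 75, 79]]
green y [0.0287 0.0407 0.0526] orange y [0.0615 0.0645 0.0667] med gap 0.0239
```

The jaw has travelled 30 mm and the face is squeezed about 1.7 mm. It needs about 0.21 turn more.

```bash
python3 - <<'E'
from h import *
e=np.pi/2+2*np.pi*1.875; e2=e+2*np.pi*.215
move_pose(kp(e)+[0,0,.12],down(0)); print(servo_line(kp(e),vel=.12,force_limit=10)); move_gripper(0,50)
crank(e,e2)
move_gripper(.045); servo_line(kp(e2)+[0,0,.14],vel=.2)
move_pose([.55,.05,.33],down(np.pi/2)); p,st=shot("wrist"); cv2.imwrite("pics/w4.png",cv2.resize(p["pixels"][140:260,130:450],None,fx=2.5,fy=2.5)); jawgap(cloud(p,st),p["pixels"]); strips(p,st)
# timer
move_pose([.42,-.31,.33],down(np.pi/2)); p,st=shot("wrist"); cv2.imwrite("pics/wt.png",p["pixels"]); C=cloud(p,st)
h=cv2.cvtColor(p["pixels"],cv2.COLOR_BGR2HSV)
m=((h[...,0]<8)|(h[...,0]>172))&(h[...,1]>120)&(C[...,2]>.07)&(C[...,2]<.1)&(abs(C[...,0]-.43)<.07)&(abs(C[...,1]+.31)<.07)
print("key",m.sum(),rect(C[m]),np.percentile(C[m],[2,50,98],axis=0).round(4))
for r in trace(p,"timer")[:2]:
    P=C[r["region"]]; Q=P[abs(P[:,2]-.047)<.006]; print("timer",r["score"],cv2.minEnclosingCircle((Q[:,:2]*1000).astype(np.float32)),np.percentile(Q,[1,50,99],axis=0).round(4))
for d in look_for(p,"key_grip"): print(w(p,st,d["centre"]),d["score"])
for y in np.radians([-90,-45,0,45,90,135,180]):
    s=solve_ik([.435,-.315,.073],down(y)); print(y.round(2),None if s is None else s.round(2))
print(get_state()["t"])
E
```

```text
False
crank to 14.7 F [7. 7. 9. 8.] W 20.2 21.0 t 58.3417
green y [0.0326 0.0441 0.0555] orange y [0.0624 0.0645 0.0667] med gap 0.0204
strip [0.536  0.1123] top 0.0801 size [59.8 18.1] ang 179.8 score 0.92 bgr [ 63.  91. 129.] 935
strip [0.5359 0.0943] top 0.0802 size [59.7 18. ] ang 0.7 score 0.83 bgr [127. 183. 223.] 968
strip [0.5358 0.0767] top 0.0801 size [59.8 17.8] ang 1.5 score 0.82 bgr [ 62.  87. 128.] 921
strip [0.5361 0.1294] top 0.0801 size [60. 19.] ang 0.5 score 0.58 bgr [ 91. 130. 165.] 874
key 344 (array([ 0.42791486, -0.31525128]), array([35.02085114,  9.11849594]), 114.88398742675781) [[ 0.4183 -0.3311  0.0725]
 [ 0.4268 -0.3152  0.0845]
 [ 0.4367 -0.3001  0.0865]]
timer 0.58 ((430.7417297363281, -319.88525390625), 37.782875061035156) [[ 0.395  -0.3551  0.0417]
 [ 0.423  -0.3191  0.0488]
 [ 0.4646 -0.2849  0.0513]]
[ 0.4286987  -0.31964616  0.0816114 ] 0.56
-1.57 [-0.24  0.69  1.01  2.09 -0.82  0.83 -0.29]
-0.79 [ 0.91  0.47 -0.49  2.03  0.33  0.72 -0.58]
0.0 [ 1.01  0.5  -0.62  2.02  0.42  0.75  0.13]
0.79 [ 1.11  0.54 -0.75  2.02  0.51  0.78  0.84]
1.57 [ 1.2   0.58 -0.87  2.01  0.61  0.83  1.55]
2.36 [ 1.26  0.62 -0.97  2.01  0.68  0.87  2.27]
3.14 [-0.33  0.84  1.2   2.1  -1.01  0.97 -1.7 ]
62.4167
```

View pics/w4.png

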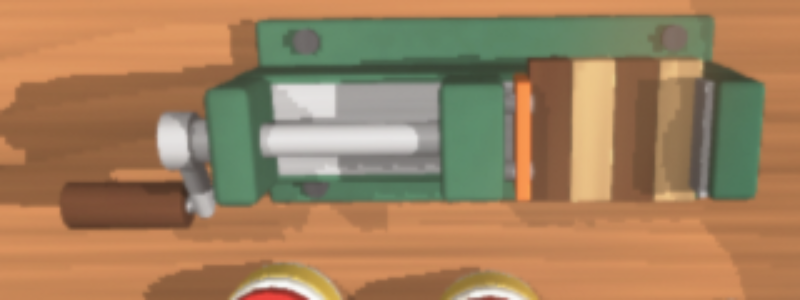

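View pics/wt.png

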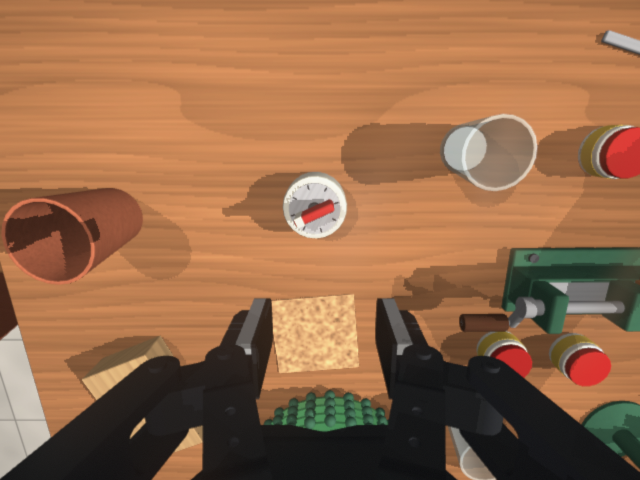

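The face is squeezed about 5.1 mm and the strips are tight: orange at (523,140), green jaw at (472,140). The timer is at (316,206), with its key's red bar at 115°, so its axis is (.430,-.320). Now wind it.

```bash
cat > key.py <<'E'
from h import *
A=np.array([.4302,-.3202,.070])
def seg(y0,total,step=12,tlim=.5):
    move_pose(A+[0,0,.07],down(np.radians(y0))); move_gripper(.04); print("hit",servo_line(A,vel=.1,force_limit=10)); move_gripper(0,40)
    t0=get_state(); print("w",t0["grip_width"],"j7",t0["joint_pos"][6].round(2)); T=[]; d=0
    while d<total-1e-6:
        d=min(d+step,total); q=down(np.radians(y0-d)); s=solve_ik(A,q)
        if s is None or abs(s-get_state()["joint_pos"]).max()>.6: print("ik break at",d); d-=step; break
        set_joints(s); g=get_state(); T.append(round(g["torque"][2]-t0["torque"][2],2))
        if abs(T[-1])>tlim: print("stop torque at",d); break
    g=get_state(); Rm=R.from_quat(g["tcp_rot"]).as_matrix(); print("turned",d,"yaw",np.degrees(np.arctan2(Rm[1,1],Rm[0,1])).round(1),"T",T,"F",g["ft_force"].round(1),"t",g["t"],"w",g["grip_width"])
    move_gripper(.04); servo_line(A+[0,0,.08],vel=.2); return d
E
python3 - <<'E'
from key import *
print(seg(25,145))
E
```

```text
hit False
w 0.009527671201325328 j7 0.53
turned 145 yaw -119.7 T [np.float64(-0.0), np.float64(0.02), np.float64(0.04), np.float64(0.04), np.float64(0.08), np.float64(-0.02), np.float64(0.03), np.float64(0.06), np.float64(0.01), np.float64(0.02), np.float64(0.07), np.float64(-0.03), np.float64(0.05)] F [ 0.8  4.6 13. ] t 68.9083 w 0.009608686729509925
145
```

```bash
python3 - <<'E'
from key import *
print(seg(60,130,step=5,tlim=.45))
move_pose([.42,-.31,.33],down(np.pi/2)); p,st=shot("wrist"); C=cloud(p,st); cv2.imwrite("pics/wt2.png",cv2.resize(p["pixels"][140:270,240:400],None,fx=3,fy=3))
h=cv2.cvtColor(p["pixels"],cv2.COLOR_BGR2HSV)
m=((h[...,0]<8)|(h[...,0]>172))&(h[...,1]>120)&(C[...,2]>.07)&(C[...,2]<.1)&(abs(C[...,0]-.43)<.07)&(abs(C[...,1]+.31)<.07)
print("key",m.sum(),rect(C[m])); print(get_state()["t"])
E
```

```text
hit False
w 0.009162421108931656 j7 0.99
stop torque at 75
turned 75 yaw -14.8 T [np.float64(-0.12), np.float64(-0.11), np.float64(-0.08), np.float64(-0.16), np.float64(-0.14), np.float64(-0.08), np.float64(-0.05), np.float64(-0.15), np.float64(-0.09), np.float64(-0.12), np.float64(-0.1), np.float64(-0.11), np.float64(-0.17), np.float64(-0.1), np.float64(1.37)] F [-0.6  5.3  8.1] t 77.4417 w 0.009228053802387422
75
key 347 (array([ 0.42999734, -0.31943283]), array([44.93531799,  8.92836666]), 79.38545989990234)
80.1583
```

View pics/wt2.png

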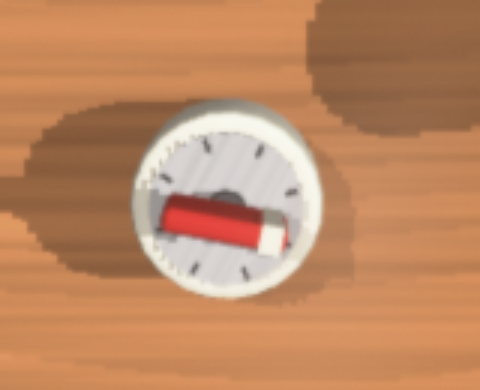

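The key turned 216° and then met a sharp +1.4 N m. I'll confirm that this is the stop with a fresh grip at the present angle.

```bash
python3 - <<'E'
from key import *
print(seg(-10.6,8,step=2,tlim=.6))
move_pose([.42,-.31,.33],down(np.pi/2)); p,st=shot("wrist"); C=cloud(p,st)
h=cv2.cvtColor(p["pixels"],cv2.COLOR_BGR2HSV)
m=((h[...,0]<8)|(h[...,0]>172))&(h[...,1]>120)&(C[...,2]>.07)&(C[...,2]<.1)&(abs(C[...,0]-.43)<.07)&(abs(C[...,1]+.31)<.07)
print("key",m.sum(),rect(C[m]))
M=(C[...,2]<.008)&(C[...,2]>.0025)&(abs(C[...,0]-.63)<.1)&(abs(C[...,1]+.32)<.1)
for r in trace(p,"glue_mat")[:1]: print("mat",r["score"],rect(C[r["region"]&M]))
s,ss=shot("scene"); Cs=cloud(s,ss)
cv2.imwrite("pics/pot.png",cv2.resize(s["pixels"][150:340,220:440],None,fx=3,fy=3))
for r in trace(s,"glue_pot")[:4]:
    P=Cs[r["region"]&(s["range_z"]>0)]; Q=P[P[:,2]>.042]; print("pot",round(r["score"],2),cv2.minEnclosingCircle((Q[:,:2]*1000).astype(np.float32)),np.median(Q,0).round(4))
for r in trace(s,"glue_mat")[:1]: print("mat scene",r["score"],rect(Cs[r["region"]]))
print(get_state()["t"])
E
```

```text
hit False
w 0.009158919295846911 j7 -0.05
stop torque at 2
turned 2 yaw -12.6 T [np.float64(0.82)] F [ 0.1 -0.1  5.9] t 83.5083 w 0.009234709675881516
2
key 348 (array([ 0.43007285, -0.31955817]), array([45.14587021,  9.10875511]), 78.7127914428711)
mat 0.7 (array([ 0.62566797, -0.32143195]), array([121.49481201, 119.88184357]), 5.245535373687744)
pot 0.79 ((369.70037841796875, 33.64046096801758), 29.094186782836914) [0.3707 0.0335 0.0446]
pot 0.71 ((433.8499755859375, -317.5872802734375), 22.627721786499023) [ 0.435  -0.3136  0.0754]
pot 0.67 ((652.9525756835938, 52.05923843383789), 27.720308303833008) [0.6531 0.0528 0.045 ]
pot 0.55 ((647.3947143554688, -54.4417610168457), 27.63983917236328) [ 0.6484 -0.0542  0.0449]
mat scene 0.74 (array([ 0.73838812, -0.02358917]), array([782.76446533, 155.12304688]), 69.5130844116211)
86.3833
```

View pics/pot.png

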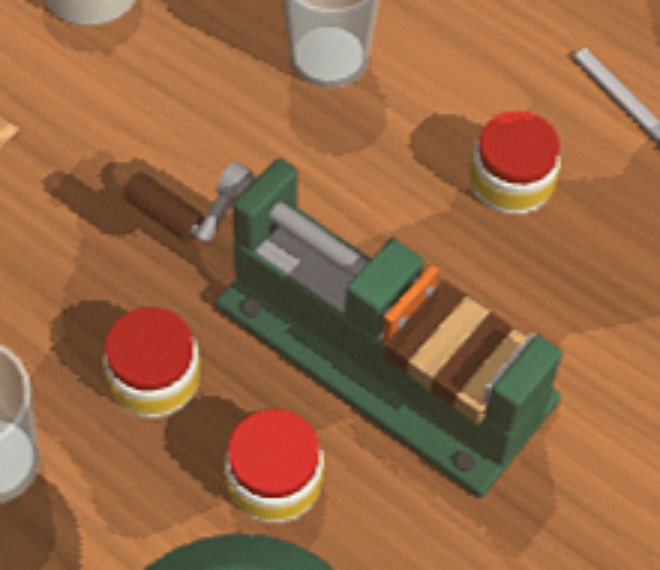

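The key is at the stop: torque rose at once and the key did not move. The pot was knocked to about (.369,.033), crop (517,160), but it is still upright and still nearest the base. That is inside the tool-down reach, so I'll search tilted grasps.

```bash
cat >> h.py <<'E'
def tilt(az,t,flip=0):
    # tool z = down tilted by t towards horizontal direction az; closing horizontal, perpendicular to az
    z=np.array([np.sin(t)*np.cos(az),np.sin(t)*np.sin(az),-np.cos(t)]); y=np.array([-np.sin(az),np.cos(az),0])*(-1 if flip else 1); x=np.cross(y,z)
    return R.from_matrix(np.stack([x,y,z],1)).as_quat()
E
python3 - <<'E'
from h import *
move_pose([.46,.03,.25],down(np.pi/2)); s,ss=shot("wrist"); C=cloud(s,ss)
for r in trace(s,"glue_pot")[:4]:
    P=C[r["region"]&(s["range_z"]>0)]; Q=P[P[:,2]>.042]; print("pot",round(r["score"],2),cv2.minEnclosingCircle((Q[:,:2]*1000).astype(np.float32)),np.median(Q,0).round(4))
c=np.array([.368,.033,.028]); b0=np.arctan2(c[1],c[0])
for t in(15,25,35,45):
  for da in range(0,360,30):
    for fl in(0,1):
      q=tilt(b0+np.radians(da),np.radians(t),fl); s=solve_ik(c,q)
      if s is not None:
        s2=solve_ik(c+[0,0,.12],q); s3=solve_ik([.625,-.321,.032],R.from_quat(q).as_quat())
        print(t,da,fl,s.round(2).tolist(),s2 is not None,s3 is not None)
E
```

```text
pot 0.73 ((650.7319946289062, 50.9526252746582), 28.006935119628906) [0.6484 0.0508 0.0472]
pot 0.59 ((368.1103515625, 31.968929290771484), 27.9507999420166) [0.3676 0.0318 0.0471]
15 60 0 [0.82, 0.49, -1.0, 2.46, 0.6, 0.32, 2.06] False True
15 90 0 [0.85, 0.57, -1.03, 2.37, 0.46, 0.5, 2.72] True True
15 90 1 [0.61, 0.45, -0.73, 2.38, 0.07, 0.43, -0.05] True True
15 120 0 [-0.73, 0.57, 0.82, 2.36, -0.93, 0.8, -1.69] True True
15 120 1 [0.61, 0.51, -0.79, 2.29, 0.22, 0.61, 0.29] True True
15 150 0 [-0.92, 0.72, 1.01, 2.31, -0.91, 0.94, -1.21] True True
15 150 1 [0.58, 0.57, -0.85, 2.23, 0.38, 0.76, 0.6] True True
15 180 0 [0.18, 0.48, -0.48, 2.23, 0.24, 0.76, -1.96] True True
15 180 1 [0.51, 0.59, -0.88, 2.21, 0.51, 0.87, 0.92] True True
15 210 0 [0.14, 0.48, -0.55, 2.25, 0.43, 0.79, -1.7] True True
15 210 1 [0.44, 0.6, -0.91, 2.23, 0.65, 0.92, 1.23] True True
15 240 0 [0.11, 0.46, -0.61, 2.3, 0.62, 0.78, -1.43] True True
15 240 1 [0.38, 0.58, -0.94, 2.29, 0.8, 0.92, 1.55] True True
15 270 0 [0.1, 0.43, -0.65, 2.38, 0.81, 0.71, -1.14] True True
15 270 1 [0.38, 0.55, -1.0, 2.37, 0.97, 
[... 2037 characters left out ...]
True
45 120 1 [0.85, 0.85, -0.85, 2.07, 0.01, 0.97, 0.64] True True
45 150 0 [-0.79, 1.27, 1.19, 2.02, -0.96, 1.73, -0.93] True True
45 150 1 [0.68, 0.93, -0.91, 1.94, 0.25, 1.25, 0.74] True True
45 180 0 [0.13, 0.77, -0.43, 1.91, 0.15, 1.3, -1.88] True True
45 180 1 [0.5, 0.97, -0.95, 1.89, 0.45, 1.45, 0.9] True True
45 210 0 [0.04, 0.79, -0.57, 1.95, 0.44, 1.37, -1.8] True True
45 210 1 [0.33, 0.98, -0.98, 1.94, 0.66, 1.57, 1.09] True True
45 240 0 [-0.03, 0.79, -0.72, 2.07, 0.74, 1.4, -1.72] True True
45 240 1 [0.16, 0.93, -0.98, 2.06, 0.86, 1.58, 1.29] True True
45 270 0 [-0.03, 0.82, -0.92, 2.26, 1.05, 1.46, -1.68] True True
45 270 1 [0.02, 0.86, -0.98, 2.26, 1.08, 1.52, 1.44] True True
```

```bash
python3 - <<'E'
from h import *
s,ss=shot("scene"); Cs=cloud(s,ss)
m=(Cs[...,2]>.02)&(Cs[...,2]<.3)&(Cs[...,0]>.56)&(Cs[...,0]<.8)&(abs(Cs[...,1]+.32)<.09); P=Cs[m]; print("near mat",len(P),np.percentile(P,[1,50,99],axis=0).round(3).tolist() if len(P) else "")
for r in trace(s,"glue_pot")[:4]:
    P=Cs[r["region"]&(s["range_z"]>0)]; Q=P[P[:,2]>.042]; print("pot",cv2.minEnclosingCircle((Q[:,:2]*1000).astype(np.float32))[0])
c=np.array([.3685,.0325,.022]); q=tilt(np.arctan2(c[1],c[0])+np.pi,np.radians(22),1)
move_gripper(.085); zt=R.from_quat(q).as_matrix()[:,2]
move_pose(c-.09*zt,q); print("hit",servo_line(c,vel=.08,force_limit=8)); g=get_state(); print(g["position"].round(4))
move_gripper(0,40); g=get_state(); print("w",g["grip_width"],g["grasp_force"],g["ft_force"].round(1),g["position"].round(4))
servo_line(c+[0,0,.05],vel=.1); g=get_state(); print("w",g["grip_width"],g["ft_force"].round(1)); 
for n in("side",): p,_=shot(n); cv2.imwrite("pics/lift.png",p["pixels"][150:450,100:520])
print(g["t"])
E
```

```text
near mat 2808 [[0.72, -0.395, 0.045], [0.765, -0.307, 0.058], [0.8, -0.232, 0.069]]
pot (369.555419921875, 34.36777877807617)
pot (652.9819946289062, 51.948787689208984)
pot (648.0820922851562, -55.894866943359375)
hit False
[0.3689 0.0326 0.0223]
w 0.058824315464744044 41.492244601249695 [ 0.7 -0.6  7.8] [0.3688 0.0324 0.0224]
w 0.05887540942686378 [-0.6 -0.1 -1.8]
91.4083
```

View pics/lift.png

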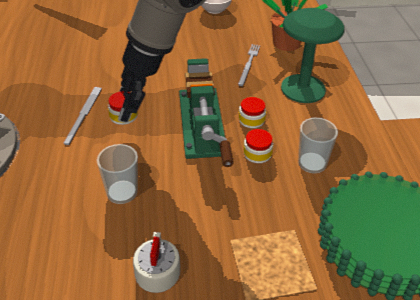

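The pot is lifted upright in the gripper (123,107 in the crop). Now carry it to the mat.

```bash
python3 - <<'E'
from h import *
c=np.array([.3685,.0325,.0224]); d=np.array([.613,-.318,0])
try: servo_line([c[0],c[1],.19],vel=.15)
except Exception as e: print("up",e); servo_line([.43,.02,.19],vel=.15)
try: servo_line([d[0],d[1],.19],vel=.2)
except Exception as e: print("line",e); move_pose([d[0],d[1],.19],get_state()["tcp_rot"])
g=get_state(); print("w",g["grip_width"],g["position"].round(4))
print("hit",servo_line([d[0],d[1],c[2]+.004],vel=.07,force_limit=6)); g=get_state(); print(g["position"].round(4),g["ft_force"].round(1))
move_gripper(.085); zt=R.from_quat(g["tcp_rot"]).as_matrix()[:,2]
servo_line(g["position"]-.10*zt,vel=.1); g=get_state()
move_pose([.5,-.1,.35],down(np.pi/2))
s,ss=shot("scene"); Cs=cloud(s,ss); cv2.imwrite("pics/end_scene.png",s["pixels"])
for r in trace(s,"glue_pot")[:5]:
    P=Cs[r["region"]&(s["range_z"]>0)]; Q=P[P[:,2]>.042]; print("pot",cv2.minEnclosingCircle((Q[:,:2]*1000).astype(np.float32)),np.median(Q,0).round(3))
p,st=shot("wrist"); C=cloud(p,st); jawgap(C,p["pixels"]); print(get_state()["t"])
E
```

```text
w 0.058778427268717945 [ 0.6129 -0.3176  0.1902]
hit False
[ 0.6131 -0.318   0.0267] [-0.6 -1.  -1.6]
pot ((615.1295776367188, -317.6805725097656), 29.93419075012207) [ 0.614 -0.315  0.048]
pot ((653.28466796875, 52.30837631225586), 27.460803985595703) [0.654 0.053 0.045]
pot ((648.3311157226562, -54.77165985107422), 28.23486328125) [ 0.648 -0.055  0.045]
pot ((537.9866943359375, 12.774787902832031), 60.2136116027832) [0.542 0.044 0.092]
pot ((538.1690063476562, 95.06097412109375), 29.860549926757812) [0.544 0.096 0.077]
green y [0.0307 0.04   0.0543] orange y [0.0623 0.0644 0.0667] med gap 0.0245
100.1583
```

View pics/end_scene.png

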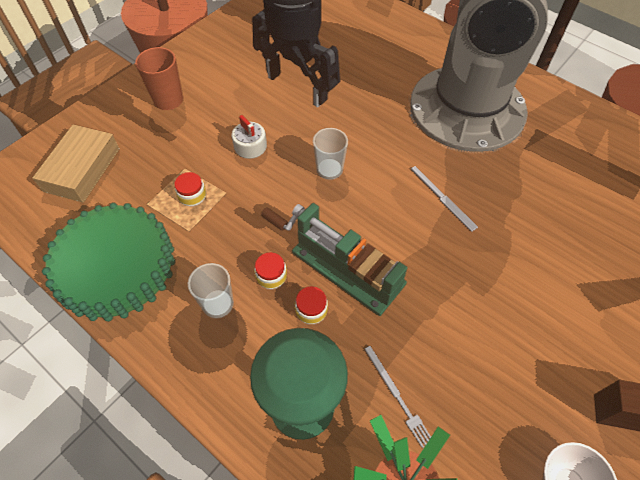

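The pot stands upright on the mat at (188,188), and the lamp and glasses are still standing. I'll recheck the jaw from the earlier viewpoint, then hand in.

```bash
python3 - <<'E'
from h import *
move_pose([.55,.05,.33],down(np.pi/2)); p,st=shot("wrist"); jawgap(cloud(p,st),p["pixels"]); S=strips(p,st)
C=cloud(p,st); h=cv2.cvtColor(p["pixels"],cv2.COLOR_BGR2HSV)
g=(C[...,0]>.52)&(C[...,0]<.55)&(C[...,1]>.02)&(C[...,1]<.07)&(h[...,0]>50)&(h[...,0]<90)&(C[...,2]>.095)
gap=.0645-np.median(C[g][:,1]); print(gap)
if .0185<gap<.0222: print(finish_job())
E
```

```text
green y [0.0321 0.044  0.0559] orange y [0.0618 0.0641 0.067 ] med gap 0.0201
strip [0.5362 0.1123] top 0.0802 size [60.2 20. ] ang 1.3 score 0.98 bgr [ 60.  87. 123.] 997
strip [0.5362 0.0943] top 0.0802 size [59.9 18.1] ang 0.7 score 0.86 bgr [123. 177. 220.] 944
strip [0.5361 0.1294] top 0.0802 size [59.6 19.3] ang 179.7 score 0.83 bgr [ 81. 115. 146.] 908
strip [0.5357 0.0765] top 0.0802 size [59.1 16.8] ang 1.6 score 0.57 bgr [ 58.  82. 122.] 850
0.01953643837437634
the job is handed in; nothing more can be done
None
```

The job is handed in, with no verdict returned: four strips are clamped tight and centred (face squeezed back about 5 mm), the key was then wound to its stop, the glue pot stands upright on its mat, and the lamp and glasses are still standing.

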